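Swing the lamp aside, line up the quarter-turn wing and hold the cover shut

ROBOT

A 6-joint arm with a two-finger parallel gripper is mounted at the origin on the work surface. World frame = base frame: x ahead of the robot, y to its left, z up, the work surface at z = 0. Lengths are in m, angles in rad, forces in N, time in s.
With the tool pointing down it reaches from about 0.225 to 0.875 m from the base axis. Payload 3.4 kg.
Tool frame: the origin (TCP) lies at the very end of the fingers, on their centre line; the grasp point (between the pads) lies 19 mm behind it; z points along the fingers, y is the line along which they close (so a half turn about z gives the same grasp; the last joint's range is limited). The gripper opens to 85 mm and grips with 20 to 120 N. Pads are 22 mm wide; open, the fingers measure 114 mm over their backs; the gripper's body (76 mm by 85 mm) begins 54 mm behind the grasp point. The pads swing forward as they close: fully open they stand 13 mm farther back than shut.
Start: joints at [-1.277, 0.276, 1.505, -0, 1.361, -0.121], TCP at [0.232, -0.526, 0.231] pointing down, gripper open.
Joint ranges: [-2.89, 2.89], [-0.75, 2.08], [0.22, 2.7], [-1.18, 4.32], [0.11, 2.71], [-2.7, 2.7]. Speed limits (rad/s): [2.57, 2.57, 3.14, 3.14, 3.14, 3.14].

INTERFACE

Orientations are given as a unit quaternion [w, x, y, z].
In Python, from rig import manip gives the robot as it stands. The module is installed in compiled form; this text tells all that it offers.
- The arm moves only by the tool play_rows, never from a script. Its argument "motion" is a list of rows, each a list of 5 numbers: the shift along the tool's x, y, z in units of 40 mm (1.0 is 40 mm), then the turn about the tool's z in units of 10 degrees (1.0 is 10 degrees), then the finger opening in mm, from 0 to 85.4. A call has 1 to 5 rows; each row is the pose to reach, as a shift and turn from the pose commanded when the call began, along the tool's axes at that moment; what a row does not reach only later rows make up. A row lasts 1/8 s, in which the tool goes at most 62.5 mm and 10.7 degrees, less where a joint would pass 70% of its speed; a pose out of reach is approached as far as the arm can. A call with a gripper value outside its range is refused whole. The fingers move at their own pace and stop on an object; "newtons" is the grip in N (left out, the last holds). Time passes only in rows, so rows that repeat a pose let the fingers close. It gives the time, the measured TCP pose, the force, the opening and the grip force at its end, in the units of the state.
- manip.get_state(): the state, without advancing time (a new reading comes with each control period).
- manip.get_image(name): name is "side" or "top" or "wrist"; returns a dict with "img" (480x640x3 uint8, red, green, blue), "range_z" (480x640 float32, m along the optical axis (not along the pixel's ray), 0 where there is no reading), "fx", "fy", "cx", "cy" (pixels), "R" (3x3) and "t" (3): a world point X has camera coordinates R X + t. Camera axes: x right, y down, z forward; pixel columns grow to the right and rows downward; lengths in m; the calibration is good to about 2 mm. A picture is of the moment at which its call begins.
- manip.sign_off(): hands the job in; it is judged then, once.
The state is a dict: "clock": time; "qpos": joint angles; "qd": joint speeds; "effort": joint torques, N m; "position": TCP position; "ee_rot": TCP orientation; "contact_force": force on the tool from outside, world axes, zero at the start; "moment": the same for the moment, N m; "width": finger opening in m; "gripper_force": force on a finger pad.
Only numpy, scipy, OpenCV 4.12 (cv2) and the standard library are available. Lean on these libraries where they do the work, as an engineer would, in place of code of your own. Each camera call takes 0.05 s, during which the arm holds its last target. There are 200 camera calls.

TASK

The desk lamp hangs over the small computer, whose hinged top cover stands slightly open on its springs. Swing the lamp's arm aside until no part of the shade is over the computer, then turn the cover's quarter-turn wing until it lines up with the two slot marks, then press the cover down flush on the case. Finish while still holding it down, with the wing left lined up (not locked) and the lamp still out of the way, so that I can put the corner screws in; leave the other things on the desk where they are.

Things in the scene. Friction and masses are not known exactly. Their poses are not given: they have to be found in the camera images.
- case: Small desktop computer lying flat, fixed to the desk: a grey steel case 290 x 290 mm and 93 mm high with a black front bezel on its -x side. Origin: centre of its underside on the desk. Its x axis points from the bezel to the rear (the cover's hinge), y to the left seen from the bezel, z up; its yaw varies. The slot of the quarter-turn fastener runs along the case's x axis.
- cover_mid (a point): Grey sheet-metal cover of the case, 267 (x) x 290 (y) x 3 mm, 0.35 kg. This point: middle of its top face; axes as the case's when shut, its top then 93 mm above the desk. Hinged along its rear edge (134 mm along +x), free front edge 133 mm along -x, behind the bezel. Bare and flat for 120 mm left and right of the wing. Two spring plungers under its front corners hold it open.
- cover (a joint): Cover angle, rad: 0 = shut flush, about 0.046 = resting open on its springs (the wing then 11 mm higher than shut), grows as it opens. Shutting it takes about 2 N at first, 11 N at the end, beside the wing; let go, it springs up. Unless the wing is within about 0.25 rad of its slot, the cross bar under it lands on the slotted bracket after 2 mm and blocks the cover 9 mm open.
- fastener (a joint): Angle of the quarter-turn wing, rad: 0 = lined up with its slot and with the two black marks engraved on the cover before and behind it (wing along the case's x axis); grows as it turns clockwise seen from above; starts between 0.6 and 1.4. It turns stiffly (0.03 N m), stays where it is left, and has no stop at 0 (it can go on to -0.6).
- wing (a point): Middle of the fastener's upright dark steel wing, on its turning axis, 14 mm above the cover's top face. The wing is a flat bar 36 mm long and 9 mm thick, from 3 to 26 mm above the cover, on a round collar 34 mm wide and 3 mm high. x: along the wing; z: up. The axis is 98 mm in front (-x) of the case's origin, midway across.
- lamp_grip (a point): Point on the lamp's swing arm, mid-height in the level white bar, 268 mm above the desk; bar 12 mm wide, 18 mm high, from post to shade. x axis: level along the bar, shade to post; z up. The upright post about which the arm swings is 280 mm from here along +x; light friction (0.12 N m), 1.5 rad either side, stays where left. Nothing stands above the bar; the hub on the post reaches 24 mm above it.
- lamp_shade (a point): Centre of the lower rim of the desk lamp's white conical shade at the end of its swing arm, 340 mm from the post's axis and 198 mm above the desk. The rim is 110 mm across; the shade is 76 mm high and tapers to 40 mm at its top. The lamp may be swung to either side; its post stands behind the computer on a fixed round base 150 mm across.
- screwdriver: Bystander: a black-handled screwdriver 190 mm long, lying on the desk to the right of the computer. Origin: under its middle.
- screw_dish: Bystander: a shallow white dish 72 mm across, 16 mm high, holding screws, to the left of the computer. Origin: centre of its underside.
- mug: Bystander: a white mug 82 mm across and 92 mm high with a handle, standing to the left or right. Origin: centre of its underside.
- plant: Bystander: a succulent in a white pot 84 mm across, about 110 mm high with its leaves, standing to the left or right. Origin: centre of its underside.
- mouse: Bystander: a white computer mouse 105 x 60 x 34 mm, near the robot on the right. Origin: centre of its underside.
- stapler: Bystander: a black stapler 125 x 36 x 50 mm, near the robot on the left. Origin: centre of its underside.

How it is judged:
By the outcome, as a careful person would: the job done as asked, in the order asked, and still so for the second after the job is handed in, while the arm keeps its last pose, push and grip.
It also fails if it takes over 58 s, if anything falls off the work surface, if the arm or the gripper's body presses on something with over 40 N, if the wrist force passes 120 N, or if a joint passes its speed limit or range.

## Working session

There is one attempt and no reset: what is moved stays moved. The work goes in short steps, Python scripts to look and compute and a tool call to move; the robot and the scene stay as the last step left them, time stands still between calls to the robot, and variables do not carry over. Pictures are saved under pics/ and viewed, at most 10 in all, crops included, and the job is handed in when it is done.

Besides the shell and the picture viewer there is one more tool, called after "Emit:" by a JSON object that holds its "name" and its "arguments". play_rows: Moves the arm, as the interface text tells. Its arguments: {"type":"object","properties":{"motion":{"type":"array","items":{"type":"array","items":{"type":"number"}}},"newtons":{"type":"number"}},"required":["motion"]}

```bash
mkdir -p pics
cat > h.py <<'E'
import numpy as np, cv2
from rig import manip
def cam(n):
    d=manip.get_image(n); d['R']=np.array(d['R']);d['t']=np.array(d['t']); return d
def pts(d):
    z=d['range_z'];v,u=np.mgrid[:480,:640]
    c=np.stack([(u-d['cx'])/d['fx']*z,(v-d['cy'])/d['fy']*z,z],-1)
    return (c-d['t'])@d['R']
def ray(d,u,v,h):
    r=np.array([(u-d['cx'])/d['fx'],(v-d['cy'])/d['fy'],1])@d['R'];o=-d['R'].T@d['t']
    return o+r*(h-o[2])/r[2]
def save(d,n): cv2.imwrite('pics/'+n,d['img'][...,::-1])
E
python3 - <<'E'
from h import *
for n in('top','side'):
    d=cam(n);save(d,n+'0.png');np.savez(n+'0.npz',**d)
    print(n,d['fx'],-d['R'].T@d['t'],d['R'].round(2).tolist())
print(manip.get_state())
E
```

```text
top 540.4874113791825 [ 0.35303528 -0.00906719  1.40440301] [[-0.01, -1.0, -0.0], [-0.99, 0.02, -0.12], [0.12, 0.0, -0.99]]
side 535.3356417858967 [0.02292727 0.69397112 1.1117583 ] [[-0.83, -0.56, -0.0], [-0.41, 0.61, -0.67], [0.38, -0.56, -0.74]]
{'clock': 0.1, 'qpos': array([-1.27702198e+00,  2.76512199e-01,  1.50601123e+00,  7.46737834e-06,
        1.36072154e+00, -1.21018114e-01]), 'qd': array([-0.00075477, -0.00024797, -0.0039747 ,  0.00303266, -0.00119338,
       -0.00054118]), 'effort': array([ 9.00768919e-04, -4.17697263e+01, -2.46404278e+01, -1.61290695e-04,
        5.81239583e-03, -1.93801651e-05]), 'position': array([ 0.23157241, -0.52578061,  0.23053551]), 'ee_rot': array([-8.23392678e-04,  9.78570208e-01,  2.05911792e-01, -6.76359008e-05]), 'contact_force': array([-0.63263332, -0.41979268, -0.08272364]), 'moment': array([ 0.03165195,  0.00705884, -0.04806037]), 'gripper_force': 0.0, 'width': 0.08528041209658133}
```

View pics/top0.png

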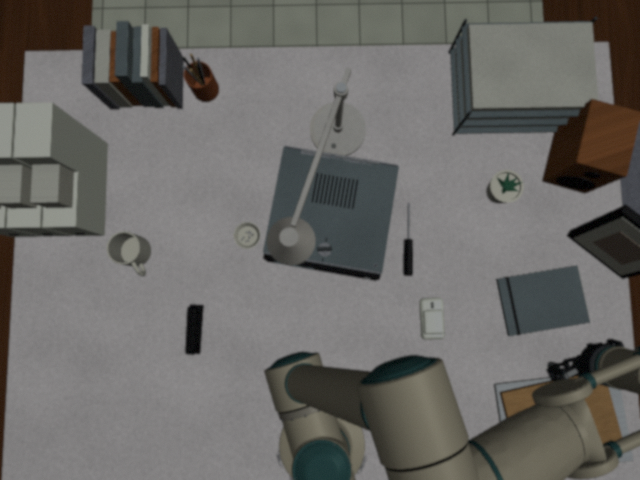

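View pics/side0.png

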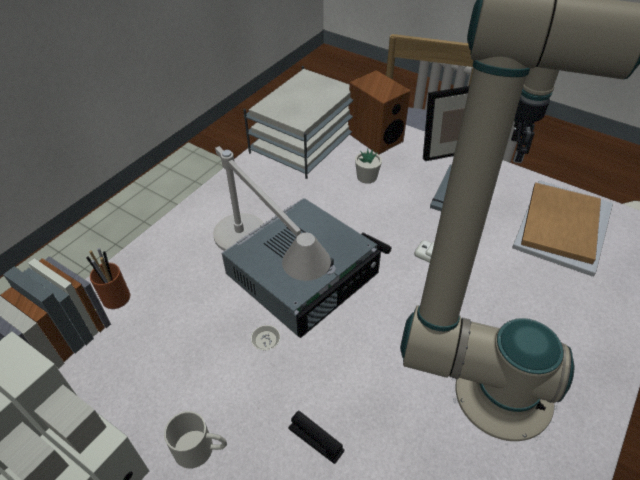

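Top view: the case is centred near (331,213), the wing near (324,247), the shade at (292,240), and the post top at (340,90). The shade is over the left front of the case, so swinging it left (+y) is the shorter way.

```bash
cat > m.py <<'E'
from h import *
for n in('top','side'):
    d=dict(np.load(n+'0.npz'));P=pts(d);ok=d['range_z']>0
    v,u=np.mgrid[:480,:640]
    roi=ok&(P[...,0]>.35)&(P[...,0]<1.05)&(abs(P[...,1])<.3)
    if n=='side': roi&=u<400
    m=roi&(P[...,2]>.08)&(P[...,2]<.112)
    m=cv2.morphologyEx(m.astype('u1'),cv2.MORPH_OPEN,np.ones((5,5)))
    k,l,s,c=cv2.connectedComponentsWithStats(m);i=1+s[1:,4].argmax();q=P[l==i]
    print(n,'case',[np.round(a,4) for a in cv2.minAreaRect((q[:,:2]*1000).astype('f4'))],q[:,2].min(),q[:,2].max())
    b=roi&(P[...,2]>.25)&(P[...,2]<.30);q=P[b]
    print('bar',len(q),q[:,2].mean(),q[:,:2].min(0),q[:,:2].max(0),cv2.fitLine((q[:,:2]).astype('f4'),cv2.DIST_HUBER,0,.01,.01).ravel())
    b=roi&(P[...,2]>.185)&(P[...,2]<.24);q=P[b];print('shade',[np.round(a,4) for a in cv2.minEnclosingCircle((q[:,:2]*1000).astype('f4'))],q[:,2].min())
    r=(P[...,2]>.3)&(P[...,2]<.5)&roi;q=P[r];print('post',len(q),q.mean(0) if len(q) else 0)
E
python3 m.py
python3 - <<'E'
import cv2
a=cv2.imread('pics/top0.png')[130:290,250:410];cv2.imwrite('pics/c0.png',cv2.convertScaleAbs(cv2.resize(a,(600,600),interpolation=3),alpha=1.6))
E
```

```text
top case [array([570.3353, -66.7562]), array([218.5563, 291.9211]), np.float64(79.1464)] 0.08028303140892626 0.11190429551963042
bar 1782 0.2734848493506488 [ 0.4606503  -0.07570942] [0.86321276 0.09504106] [ 0.940489   -0.33982414  0.64102864  0.00797832]
shade [array([624.7994,  10.4786]), np.float64(197.3296)] 0.18518482935382644
post 0 0
side case [array([575.8186, -33.4109]), array([298.8251, 296.7152]), np.float64(79.1781)] 0.08005842207707932 0.11140542724761236
bar 1467 0.27052835791309543 [ 0.46084532 -0.07686542] [0.86101076 0.0939969 ] [ 0.93799865 -0.34663883  0.61903197  0.01882601]
shade [array([630.5667,  17.3098]), np.float64(201.1504)] 0.1852042700955422
post 0 0
```

View pics/c0.png

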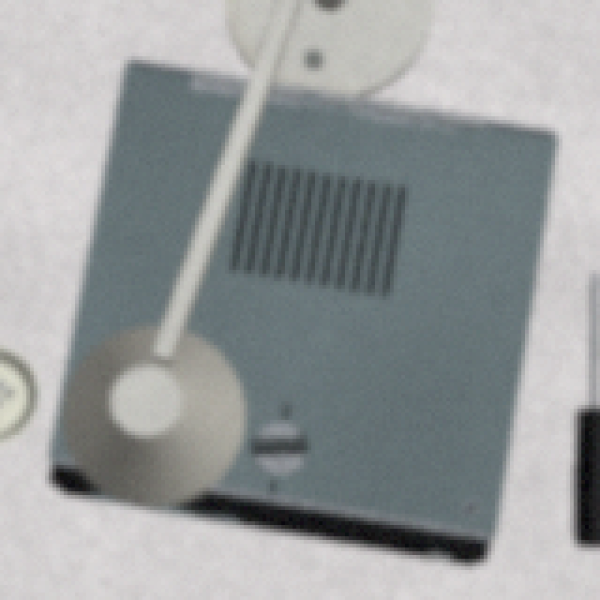

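Run:
```python
from h import *
d=dict(np.load('top0.npz'))
for n,u,v,h in[('shadetop',289.3,236.7,.274),('base',338,130,.02),('wing',324.7,249.2,.12),('markA',326.3,239.3,.103),('markB',322.8,259.9,.105),('hub',340,90,.295)]: print(n,ray(d,u,v,h))
P=pts(d);r=(P[...,2]>.285)&(P[...,2]<.4)&(P[...,0]>.7)&(P[...,0]<1)&(abs(P[...,1])<.2);print(r.sum(),P[r].mean(0),P[r].min(0),P[r].max(0))
c=np.array([.5758,-.0334]);a=-np.radians(10.85);x=np.array([np.cos(a),np.sin(a)]);print('wing from case',c-.098*x)
```

```text
shadetop [0.49075727 0.0607142  0.274     ]
base [ 0.80382714 -0.05456096  0.02      ]
wing [ 0.47816626 -0.01405692  0.12      ]
markA [ 0.50386279 -0.01837852  0.103     ]
markB [ 0.4538102  -0.00913278  0.105     ]
hub [ 0.80247133 -0.05144667  0.295     ]
138 [ 0.8101015  -0.05296117  0.29044113] [ 0.79575763 -0.06706461  0.28503248] [ 0.82654404 -0.03887473  0.29669289]
wing from case [ 0.47955191 -0.01495263]
```

Emit:
{"name": "play_rows", "arguments": {"motion": [[1.3, -0.8, -0.4, 0, 0], [2.6, -1.7, -0.4, 0, 0], [3.9, -2.5, -0.4, 0, 0], [5.1, -3.4, -0.4, 0, 0], [6.4, -4.2, -0.4, 0, 0]], "newtons": 30}}

```text
clock: 0.72
position: [0.3987, -0.2674, 0.2471]
ee_rot: [-0.0, 0.979, 0.206, -0.0]
contact_force: [1.0, -1.3, 1.0]
width: 0.0001
gripper_force: 0.0
```

Emit:
{"name": "play_rows", "arguments": {"motion": [[1.3, -0.8, 0, 0, 0], [2.6, -1.7, 0, 0, 0], [3.9, -2.5, 0, 0, 0], [5.1, -3.3, 0, 0, 0], [6.3, -4.1, 0, 0, 0]]}}

```text
clock: 1.35
position: [0.5635, -0.0159, 0.2469]
ee_rot: [0.0, 0.979, 0.206, -0.0]
contact_force: [0.8, -0.5, 0.2]
width: 0.0001
gripper_force: 0.0
```

```bash
cat >> h.py <<'E'
from scipy.spatial.transform import Rotation as Ro
def st():
    s=manip.get_state();R=Ro.from_quat(np.roll(s['ee_rot'],-1)).as_matrix()
    print('t',round(s['clock'],2),'p',s['position'].round(4),'yang',np.degrees(np.arctan2(R[1,1],R[0,1])).round(1),'F',s['contact_force'].round(1),'w',round(s['width'],4),'q6',s['qpos'][5].round(2))
    return s['position'],R
def to(*T):
    p,R=st()
    for t in T: print(t,'units',((np.array(t)-p)@R/.04).round(2))
E
python3 -c "
from h import *
to((.563,-.018,.245),(.580,.035,.245),(.62,.13,.245),(.68,.205,.245))
d=cam('top');save(d,'t1.png')"
```

```text
t 1.35 p [ 0.5635 -0.0159  0.2469] yang -66.2 F [ 0.8 -0.5  0.2] w 0.0001 q6 1.0
(0.563, -0.018, 0.245) units [-0.03  0.04  0.05]
(0.58, 0.035, 0.245) units [ 0.89 -1.    0.05]
(0.62, 0.13, 0.245) units [ 2.76 -2.77  0.05]
(0.68, 0.205, 0.245) units [ 4.89 -3.88  0.04]
```

View pics/t1.png

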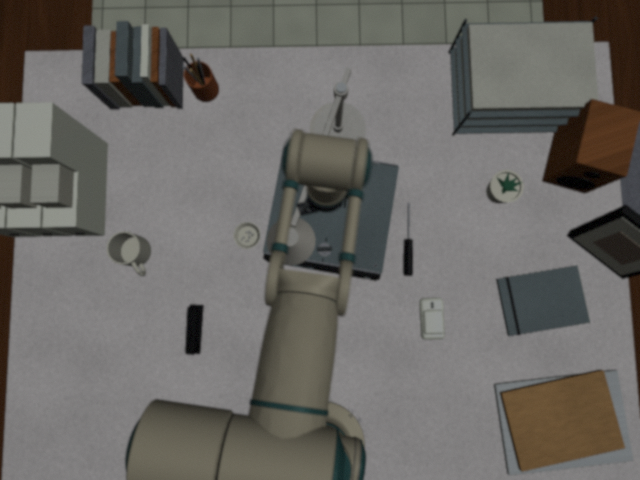

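The gripper is just right of the bar. I'll push it left along its arc.

Emit:
{"name": "play_rows", "arguments": {"motion": [[0.3, -0.35, 0, 0, 0], [0.65, -0.7, 0, 0, 0], [1.05, -1.05, 0, 0, 0], [1.5, -1.4, 0, 0, 0], [1.9, -1.7, 0, 0, 0]]}}

```text
clock: 2.02
position: [0.606, 0.0762, 0.2474]
ee_rot: [0.0, 0.979, 0.206, 0.0]
contact_force: [0.7, -1.6, 0.7]
width: 0.0
gripper_force: 0.5
```

Emit:
{"name": "play_rows", "arguments": {"motion": [[0.4, -0.25, 0, 0, 0], [0.85, -0.45, 0, 0, 0], [1.35, -0.65, 0, 0, 0], [1.85, -0.8, 0, 0, 0], [2.25, -0.9, 0, 0, 0]]}}

```text
clock: 2.65
position: [0.674, 0.1455, 0.247]
ee_rot: [0.0, 0.979, 0.206, 0.0]
contact_force: [-0.8, 0.5, -1.2]
width: -0.0001
gripper_force: 0.3
```

Emit:
{"name": "play_rows", "arguments": {"motion": [[0.2, -0.03, 0, 0, 0], [0.3, -0.06, 0, 0, 0], [0.35, -0.06, 0, 0, 0], [0.35, -0.06, 0, 0, 0]]}}

```text
clock: 3.15
position: [0.6846, 0.152, 0.2474]
ee_rot: [0.0, 0.979, 0.206, 0.0]
contact_force: [0.2, -0.1, -0.3]
width: -0.0
gripper_force: 0.0
```

Run:
```python
from h import *
st();d=cam('top');save(d,'t2.png')
d2=cam('side');cv2.imwrite('pics/ts2.png',np.hstack([cv2.resize(x['img'],(400,300))[...,::-1] for x in(d,d2)]))
```

```text
t 3.15 p [0.6846 0.152  0.2474] yang -66.3 F [ 0.2 -0.1 -0.3] w -0.0 q6 1.28
```

View pics/ts2.png

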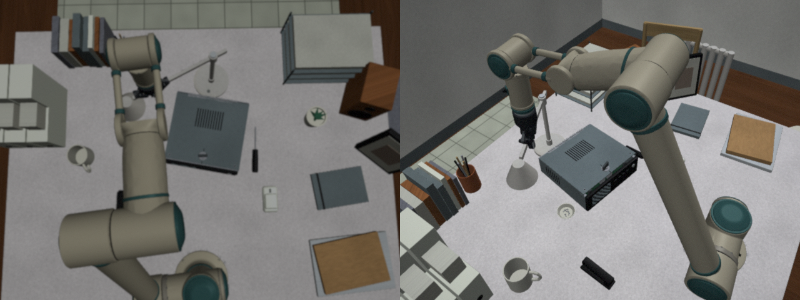

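Both views show the lamp swung well left of the case. Next I back off to above the wing and turn the gripper.

Emit:
{"name": "play_rows", "arguments": {"motion": [[-1.0, 0.3, 0, 0, 0], [-2.4, 0.65, -0.2, 0, 0], [-3.8, 1.0, -0.4, 0, 0], [-5.2, 1.4, -0.6, 0, 0], [-6.4, 1.7, -0.8, 0, 40]]}}

```text
clock: 3.88
position: [0.4758, -0.0144, 0.2799]
ee_rot: [0.001, 0.979, 0.206, 0.0]
contact_force: [0.4, -1.3, -0.2]
width: 0.017
gripper_force: 0.0
```

Emit:
{"name": "play_rows", "arguments": {"motion": [[0, 0, 0, -1, 60], [0, 0, 0, -2, 60], [0, 0, 0, -3, 60], [0, 0, 0, -4, 60], [0, 0, 0, -5, 60]]}}

```text
clock: 4.5
position: [0.4775, -0.0133, 0.2797]
ee_rot: [0.0, 0.798, 0.602, 0.0]
contact_force: [0.0, 0.7, -0.2]
width: 0.0603
gripper_force: 0.0
```

Emit:
{"name": "play_rows", "arguments": {"motion": [[0, 0, 0, -1, 60], [0, 0, 0, -2, 60], [0, 0, 0, -2, 60], [0, 0, 0, -2, 60]]}}

```text
clock: 5.0
position: [0.4777, -0.0132, 0.2795]
ee_rot: [0.0, 0.684, 0.729, 0.0]
contact_force: [0.3, -0.2, 0.4]
width: 0.0602
gripper_force: 0.0
```

Run:
```python
from h import *
st();d=cam('wrist');save(d,'w3.png');np.savez('w3.npz',**d);print(d['fx'],-d['R'].T@d['t'])
d=cam('top');np.savez('t3.npz',**d);P=pts(d)
v,u=np.mgrid[:480,:640]
r=(P[...,2]>.185)&(P[...,2]<.3)&(P[...,0]>.55)&(P[...,0]<.95)&(P[...,1]>.0)&(P[...,1]<.4);q=P[r];print('lamp',q.min(0),q.max(0))
```

```text
t 5.0 p [ 0.4777 -0.0132  0.2795] yang 3.6 F [ 0.3 -0.2  0.4] w 0.0602 q6 -0.24
340.5117532722541 [0.47337893 0.0552039  0.42184625]
lamp [6.01755234e-01 2.58706220e-04 1.85284755e-01] [0.94745    0.39981786 0.28246724]
```

View pics/w3.png

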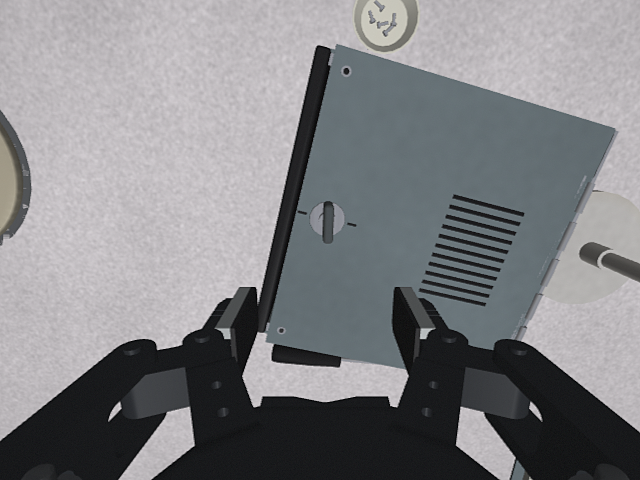

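The wrist view shows the wing at (328,221) running nearly vertical in the image, with the slot marks at (302,212) and (352,225).

```bash
cat > wm.py <<'E'
from h import *
import sys
def wing(d,u0,v0,hz=None,s=32):
    g=cv2.cvtColor(d['img'],cv2.COLOR_RGB2GRAY);m=np.zeros_like(g)
    m[v0-s:v0+s,u0-s:u0+s]=(g[v0-s:v0+s,u0-s:u0+s]<75)
    k,l,st_,c=cv2.connectedComponentsWithStats(m)
    for i in range(1,k):
        if st_[i,4]<5: continue
        big=st_[i,4]>100; h=.130 if big else .103
        if hz: h=hz+(.026 if big else 0)
        v,u=np.nonzero(l==i);q=np.array([ray(d,a,b,h) for a,b in zip(u,v)])[:,:2]
        r=cv2.minAreaRect((q*1000).astype('f4'));L=cv2.fitLine(q.astype('f4'),cv2.DIST_L2,0,.01,.01).ravel()
        print(st_[i,4],'pix',c[i].round(1),'world',q.mean(0).round(4),'dir',np.degrees(np.arctan(L[1]/L[0])).round(1),np.round(r[1],1))
E
python3 - <<'E'
from wm import *
d=dict(np.load('w3.npz'));wing(d,328,221)
P=pts(d);print(P[221,328],P[240,380],P[180,330],P[205,345])
E
```

```text
64 pix [297.3 196.3] world [0.4509 0.0038] dir 85.1 [20.6  4.5]
234 pix [327.  219.7] world [ 0.4796 -0.0109] dir -87.9 [10.5 37. ]
21 pix [301.9 212.3] world [ 0.4559 -0.0112] dir -10.5 [2.1 7.8]
22 pix [351.3 224.2] world [ 0.5038 -0.0198] dir -10.1 [2.1 8.3]
[ 0.48059901 -0.01218289  0.12868427] [ 0.53353658 -0.03448631  0.10062445] [0.48051553 0.0209111  0.10277701] [ 0.49627128 -0.00156604  0.10303614]
```

Emit:
{"name": "play_rows", "arguments": {"motion": [[-0.04, 0.05, 1.2, 0, 45], [-0.04, 0.05, 2.4, 0, 45], [-0.04, 0.05, 3.5, 0, 45], [-0.04, 0.05, 4.0, 0, 45], [-0.04, 0.05, 4.18, 0, 45]]}}

```text
clock: 5.72
position: [0.4791, -0.0146, 0.1108]
ee_rot: [-0.001, 0.684, 0.73, -0.001]
contact_force: [0.7, 0.4, 0.5]
width: 0.0454
gripper_force: 0.0
```

Emit:
{"name": "play_rows", "arguments": {"motion": [[0, 0, 0, 0, 5], [0, 0, 0, 0, 5], [0, 0, 0, 0, 5], [0, 0, 0, 0, 5], [0, 0, 0, 0, 5]], "newtons": 25}}

```text
clock: 6.35
position: [0.4804, -0.0149, 0.1126]
ee_rot: [0.001, 0.683, 0.73, 0.0]
contact_force: [-0.3, -1.8, 0.9]
width: 0.0082
gripper_force: 27.9
```

Run:
```python
from h import *
st();d=cam('wrist');save(d,'w4.png')
```

```text
t 6.35 p [ 0.4804 -0.0149  0.1126] yang 3.8 F [-0.3 -1.8  0.9] w 0.0082 q6 -0.24
```

View pics/w4.png

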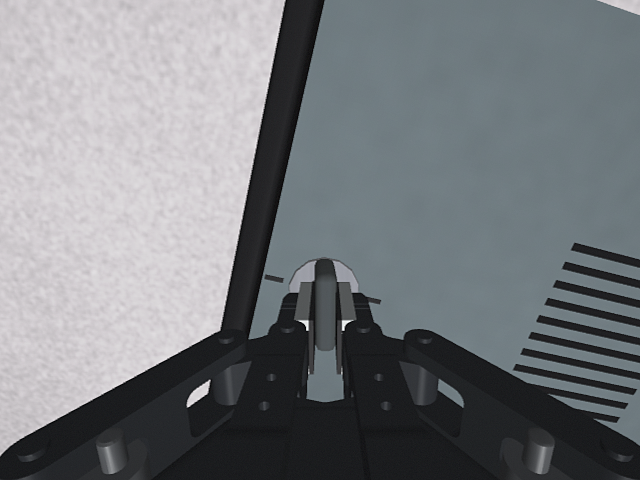

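The wing is held squarely between the pads (around (325,300)). Now I turn it counter-clockwise.

Emit:
{"name": "play_rows", "arguments": {"motion": [[0, 0, 0, -0.9, 5], [0, 0, 0, -1.8, 5], [0, 0, 0, -2.7, 5], [0, 0, 0, -3.6, 5], [0, 0, 0, -4.5, 5]]}}

```text
clock: 7.02
position: [0.4812, -0.0144, 0.1124]
ee_rot: [0.001, 0.35, 0.937, 0.001]
contact_force: [1.8, 0.9, 0.2]
width: 0.0085
gripper_force: 24.3
```

Emit:
{"name": "play_rows", "arguments": {"motion": [[0, 0, 0, -0.9, 5], [0, 0, 0, -1.8, 5], [0, 0, 0, -2.7, 5], [0, 0, 0, -3.1, 5], [0, 0, 0, -3.1, 5]]}}

```text
clock: 7.65
position: [0.4814, -0.0139, 0.1125]
ee_rot: [0.002, 0.09, 0.996, 0.001]
contact_force: [3.8, 2.4, 0.4]
width: 0.0081
gripper_force: 24.4
```

Emit:
{"name": "play_rows", "arguments": {"motion": [[0, 0, 0, 0, 5], [0, 0, 0, 0, 40], [0, 0, 0, 0, 40], [0, 0, 0, 0, 40], [0, 0, 0, 0, 40]]}}

```text
clock: 8.28
position: [0.4796, -0.0148, 0.112]
ee_rot: [-0.0, 0.089, 0.996, -0.0]
contact_force: [-0.0, 0.2, 0.3]
width: 0.0399
gripper_force: 0.0
```

Emit:
{"name": "play_rows", "arguments": {"motion": [[0, 0, -0.5, 0, 40], [0, 0, -1.5, 0, 40], [0, 0, -2.5, 0, 40], [0, 0, -2.5, 0, 40]]}}

```text
clock: 8.78
position: [0.482, -0.0151, 0.2152]
ee_rot: [0.004, 0.089, 0.996, -0.0]
contact_force: [-1.0, -0.7, -0.3]
width: 0.0402
gripper_force: 0.0
```

Run:
```python
from wm import *
st();d=cam('wrist');save(d,'w5.png');np.savez('w5.npz',**d)
p=np.array([.480,-.015,.12]);c=d['R']@p+d['t'];print(c[0]/c[2]*d['fx']+d['cx'],c[1]/c[2]*d['fy']+d['cy'])
```

```text
t 8.78 p [ 0.482  -0.0151  0.2152] yang 79.8 F [-1.  -0.7 -0.3] w 0.0402 q6 -1.57
326.7547882631486 237.46179859843627
```

View pics/w5.png

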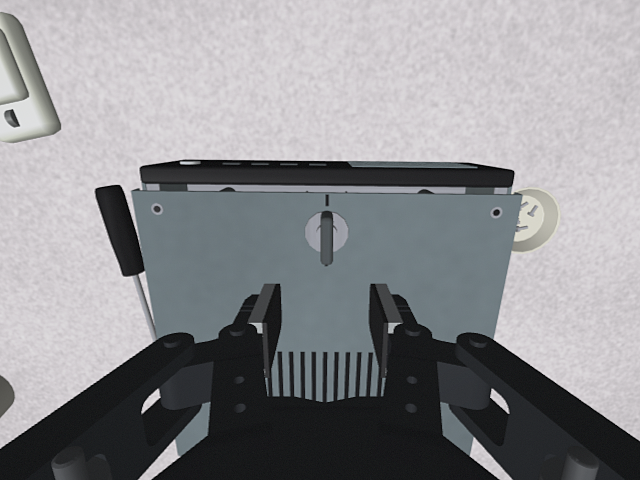

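The wing lines up with the front slot mark at (327,200). I'll close the fingers, move 45 mm to the right and come down on the cover.

Emit:
{"name": "play_rows", "arguments": {"motion": [[0, -0.6, 0, 0, 0], [0, -1.15, 0, 0, 0], [0, -1.15, 0, 0, 0], [0, -1.15, 0.8, 0, 0], [0, -1.15, 1.6, 0, 0]], "newtons": 40}}

```text
clock: 9.45
position: [0.4714, -0.0592, 0.1467]
ee_rot: [-0.0, 0.089, 0.996, 0.0]
contact_force: [-0.7, 0.9, -0.2]
width: 0.0002
gripper_force: 0.0
```

Emit:
{"name": "play_rows", "arguments": {"motion": [[0, 0, 0.5, 0, 0], [0, 0, 0.9, 0, 0], [0, 0, 1.1, 0, 0], [0, 0, 1.2, 0, 0], [0, 0, 1.25, 0, 0]]}}

```text
clock: 10.07
position: [0.4709, -0.0592, 0.0983]
ee_rot: [-0.001, 0.089, 0.996, 0.0]
contact_force: [-3.7, 1.6, 6.7]
width: 0.0003
gripper_force: 3.0
```

Run:
```python
from h import *
to((.472,-.059,.093))
```

```text
t 10.07 p [ 0.4709 -0.0592  0.0983] yang 79.8 F [-3.7  1.6  6.7] w 0.0003 q6 -1.66
(0.472, -0.059, 0.093) units [-0.03  0.01  0.13]
```

Emit:
{"name": "play_rows", "arguments": {"motion": [[0, 0, 0.04, 0, 0], [0, 0, 0.08, 0, 0], [0, 0, 0.12, 0, 0], [0, 0, 0.16, 0, 0], [0, 0, 0.16, 0, 0]]}}

```text
clock: 10.7
position: [0.4708, -0.0591, 0.093]
ee_rot: [-0.001, 0.089, 0.996, 0.0]
contact_force: [-5.1, 2.5, 11.7]
width: -0.0002
gripper_force: 5.4
```

Emit:
{"name": "play_rows", "arguments": {"motion": [[0, 0, 0.03, 0, 0], [0, 0, 0.05, 0, 0], [0, 0, 0.05, 0, 0]]}}

```text
clock: 11.08
position: [0.4708, -0.0592, 0.0929]
ee_rot: [-0.0, 0.089, 0.996, 0.0]
contact_force: [-8.5, 3.2, 24.8]
width: 0.0001
gripper_force: 12.5
```

Emit:
{"name": "play_rows", "arguments": {"motion": [[0, 0, 0.03, 0, 0], [0, 0, 0.05, 0, 0], [0, 0, 0.05, 0, 0]]}}

```text
clock: 11.45
position: [0.4708, -0.0592, 0.0927]
ee_rot: [0.0, 0.089, 0.996, 0.0]
contact_force: [-12.8, 4.3, 38.4]
width: -0.0
gripper_force: 19.6
```

The cover is on its stop: the force rises with no further travel. I'll ease back to about 25 N and check.

Emit:
{"name": "play_rows", "arguments": {"motion": [[0, 0, -0.03, 0, 0], [0, 0, -0.05, 0, 0], [0, 0, -0.05, 0, 0]]}}

```text
clock: 11.82
position: [0.4708, -0.0592, 0.0928]
ee_rot: [-0.0, 0.089, 0.996, 0.0]
contact_force: [-9.2, 3.6, 24.4]
width: 0.0004
gripper_force: 12.4
```

Run:
```python
from h import *
st();w=cam('wrist');t=cam('top');s=cam('side')
cv2.imwrite('pics/f.png',np.hstack([cv2.resize(x['img'],(400,300))[...,::-1] for x in(w,t)]))
P=pts(s)
a=-.181;c=np.array([.5765,-.0333])
for n,X in(('w',w),('s',s)):
  P=pts(X)
  for yc in(-.12,.03,.06,.12):
   for xc in(-.12,-.06):
    p=c+[xc*np.cos(a)-yc*np.sin(a),xc*np.sin(a)+yc*np.cos(a)]
    m=(np.hypot(P[...,0]-p[0],P[...,1]-p[1])<.006)&(P[...,2]<.13);print(n,yc,xc,m.sum(),np.median(P[m][:,2]) if m.sum() else 0)
```

```text
t 11.82 p [ 0.4708 -0.0592  0.0928] yang 79.8 F [-9.2  3.6 24.4] w 0.0004 q6 -1.66
w -0.12 -0.12 562 0.09278237200610544
w -0.12 -0.06 0 0
w 0.03 -0.12 537 0.09280493159944785
w 0.03 -0.06 15 0.09251597149425049
w 0.06 -0.12 544 0.09280285437630761
w 0.06 -0.06 397 0.09268534120546175
w 0.12 -0.12 0 0
w 0.12 -0.06 0 0
s -0.12 -0.12 12 0.09218112900390121
s -0.12 -0.06 0 0
s 0.03 -0.12 16 0.09168460878210147
s 0.03 -0.06 13 0.09220362773775649
s 0.06 -0.12 18 0.0913352969477596
s 0.06 -0.06 14 0.09195611591914599
s 0.12 -0.12 18 0.09123208028127477
s 0.12 -0.06 17 0.09226276474308394
```

View pics/f.png

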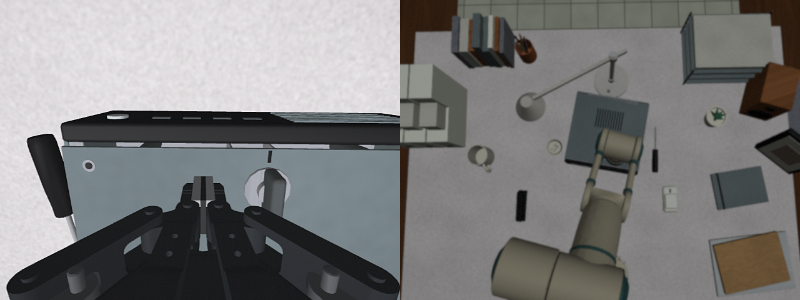

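The cover is flush (about 92.8 mm across the front), the wing points at its mark, the lamp is clear on the left, and the bystanders haven't moved.

```bash
python3 -c "
from rig import manip
print(manip.sign_off())"
```

```text
the job is handed in; nothing more can be done
None
```

The job is handed in: the lamp is swung clear to the left, the wing is lined up with its slot marks, and the arm is holding the cover flush with about 24 N. The other things on the desk stayed where they were.

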